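# Swap the tea balls and serve the tray

## Task

Swap the two tea balls: put the empty copper one from the tray into a cup of the white stand, and the filled steel one from the stand into the tray's pocket, with the tray standing on the worktop. Then lift the tray by its handle, carry it level so that the loose ball stays in its pocket, and hold it still and level about 10 cm above the centre of the round cork mat. Finish while still holding it there, do not set it down or let go; leave the lemon, onion and mug where they are.

Things in the scene. Friction and masses are not known exactly. Their poses are not given: they have to be found in the camera images.
- tray: loose light wooden serving tray, 230 x 110 mm, 0.3 to 0.55 kg; origin at the centre of its underside, x along its length towards the ball pocket, y across, z up. Board 12 mm thick with a rim up to 17 mm. A small white dish (56 mm wide, 14 mm high, fixed) at x = -78 mm, the ball pocket at x = +85 mm, the handle in the middle. Balanced at the handle
- tray_handle (a point): centre of the tray's dark wooden handle bar, 78 mm above the tray's underside. The bar is 76 mm long along the tray's x, 14 mm wide along y and 16 mm high, on two steel posts of 10 mm at x = +-30 mm; grip it from above with the fingers closing along the tray's y. Axes as the tray's
- tray_pocket (a point): centre of a ball seated in the tray's pocket, 38 mm above the tray's underside. The pocket is a round-edged black rubber collar, 35 mm outside and 17 mm inside diameter, 10 mm high; the 40 mm ball rests loose on its rounded rim, 4 mm deep, and rolls out at about 30 degrees of tilt. Fingers pass outside the collar; best closing along the tray's y (the handle is beside it along x)
- stand: white stand for tea balls, fixed to the worktop, 56 x 150 mm, 12 mm thick; origin at the centre of its underside, its two cups in a row along y
- cup_left (a point): where the centre of a ball seated in the stand's cup at y = +42 mm lies, 38 mm above the worktop; the cup is a black rubber collar like the tray's pocket (35 mm outside, 17 mm inside, 10 mm high). Here the steel ball starts; fingers closing along the stand's x keep clear of the other cup
- cup_right (a point): the same for the cup at y = -42 mm, empty at the start. Either cup may take the copper ball
- copper_ball: loose copper tea ball (closed), 40 mm diameter, 40 to 85 g, origin at its centre; starts in the tray's pocket
- steel_ball: loose steel-grey tea ball (closed), 40 mm diameter, 40 to 85 g, origin at its centre; starts in the stand's left cup
- mat: round cork mat, fixed on the worktop, 140 mm diameter, 4 mm thick; origin at the centre of its underside. Mat and tray flank the stand, one left and one right; which is where varies
- lemon: yellow lemon, 78 x 55 x 56 mm, loose bystander behind the stand; origin at its underside
- onion: red onion, 84 mm, loose bystander behind the work; origin at its underside
- mug: white mug, 92 x 127 x 95 mm, loose bystander behind the stand; origin at its underside
Not all that is in view belongs to the job. Several things have the shape of the steel_ball; the one meant has the colours described above.

How it is judged (in metres and radians):
On the way, in this order (a step that is already met when the one before it is completed fails the run):
1. the balls are swapped: copper ball in a cup of the stand, steel ball in the pocket of the tray standing on the worktop, both let go ((distance between copper_ball and cup_left below 0.008 m or distance between copper_ball and cup_right below 0.008 m) and distance between steel_ball and tray_pocket below 0.008 m and height (world z) of tray below 0.012 m and contact force between the fingers and steel_ball below 0.1 N and contact force between the fingers and copper_ball below 0.1 N), for 0.2 s.
2. the tray is lifted clear of the worktop with the steel ball in its pocket (height (world z) of tray above 0.04 m and distance between steel_ball and tray_pocket below 0.008 m), for 0.2 s.
At the end, for the whole second after the job is handed in: the fingers hold the tray still, its underside 6 to 16 cm above the worktop, its centre within 4 cm of the mat's, tilted less than 5.7 degrees, the steel ball within 8 mm of its seat in the pocket; the copper ball within 8 mm of its seat in a cup of the stand ((distance between copper_ball and cup_left below 0.008 m or distance between copper_ball and cup_right below 0.008 m) and distance between steel_ball and tray_pocket below 0.008 m and horizontal distance between tray and mat below 0.04 m and height (world z) of tray between 0.06 and 0.16 m and angle between tray's own z axis and vertical below 0.1 rad and linear speed of tray below 0.03 m/s and angular speed of tray below 0.15 rad/s and contact force between the fingers and tray above 2 N and contact force between tray and mat below 0.1 N); the arm keeps its last pose, push and grip.
It fails at once if the tray is tipped more than 20 degrees (angle between tray's own z axis and vertical above 0.35 rad).
It fails at once if the tray is carried without the steel ball in its pocket (height (world z) of tray above 0.03 m and distance between steel_ball and tray_pocket above 0.015 m).
It fails at once if the lemon, onion or mug is shifted by more than 3 cm (distance of any of lemon, onion, mug from where it was at the start of the episode above 0.03 m).
It also fails if it takes over 64 s, if anything falls off the work surface, if the arm or the gripper's body presses on something with over 40 N, if the wrist force passes 120 N, or if a joint passes its speed limit or range.

## Robot

A 6-joint arm with a two-finger parallel gripper is mounted at the origin on a cart in front of the work surface, level with it; the furniture and walls round the work are solid. World frame = base frame: x ahead of the robot, y to its left, z up, the work surface at z = 0. Lengths are in mm, angles in rad, forces in N, time in s.
With the tool pointing down it reaches from about 350 to 975 mm from the base axis. Payload 7.1 kg.
Tool frame: the origin (TCP) lies midway between the tips of the shut fingers; the grasp point (between the pads) lies 19 mm behind it (ctrl.grip_depth is the distance from the TCP to the grasp point, in mm); z points along the fingers, y is the line along which they close (so a half turn about z gives the same grasp; the last joint's range is limited). The gripper opens to 88 mm and grips with 3 to 60 N. Pads are 20 mm wide; open, the fingers measure 115 mm over their backs; the gripper's body (75 mm by 178 mm) begins 61 mm behind the grasp point.
Start: joints at [-1.316, 0.423, 1.63, -0, 1.089, -0.019], TCP at [169.013, -601.697, 222.675] pointing down, gripper open.
Joint ranges: [-3, 3], [-0.9, 2.11], [0.09, 2.58], [-1.31, 4.45], [0.11, 2.69], [-2.54, 2.54]. Speed limits (rad/s): [2.39, 2.39, 3.01, 3.14, 3.14, 3.14].

## Interface

Orientations are given as a rotation vector (axis times angle).
In Python, from workcell import ctrl, cams gives the robot as it stands.
- The arm moves only by the tool move_arm, never from a script. Its argument "steps" is a list of rows, each a list of 3 entries, a list of its own where there are three numbers: the shift along the tool's x, y, z in units of 25 mm (1.0 is 25 mm), then the turn about the tool's z in units of 5 degrees (1.0 is 5 degrees), then the closure, from 0 (fully open) to 1 (shut). A call has 1 to 20 rows; each row shifts and turns the commanded pose from where the row before left it, along the tool's axes as they then stand; what a row does not reach is not made up. A row lasts 1/12 s, in which the tool goes at most 41.7 mm and 7.16 degrees, less where a joint would pass 70% of its speed; a pose out of reach is approached as far as the arm can. A call is refused whole if a number of a shift passes 1 or a number of a turn 1, either way. A call with a gripper value outside its range is refused whole. The fingers move at their own pace and stop on an object; the grip force is fixed at half the most. Time passes only in rows, so rows that do not move let the fingers close. It gives the time, the measured TCP pose, the force, the opening and the grip force at its end, in the units of the state.
- ctrl.get_obs(): the state, without advancing time (a new reading comes with each control period).
- cams.get_image(name): name is "scene" or "top" or "wrist"; returns a dict with "image" (384x512x3 uint8, red, green, blue), "camera_matrix" (3x3 intrinsics, pixels), "k1" (the pictures are not rectified: a ray, as slopes to the right and down, at radius r is drawn at 1 + k1 r^2 times it, then the intrinsics apply), "xyz" and "rotation" of the camera in the world; the wrist camera has in their place "mount" (4x4, takes a point from camera to tool coordinates, whose origin is the TCP and whose axes are the flange's). Camera axes: x right, y down, z forward; pixel columns grow to the right and rows downward; lengths in mm; the calibration is good to about 2 mm. A picture is of the moment at which its call begins: read the wrist's pose just before it. There is no depth.
- ctrl.close_job(): hands the job in; it is judged then, once.
Trained networks look in the newest picture that a camera, given by its name, has taken for a name from the list of things; names that differ only in an ending like _2 or _b are one class to them, and where a whole thing is asked for, a point or a joint stands for the part that bears it (a point fixed in the world has none). Each returns a list of dicts, best first, with "p" (0 to 1); they miss things now and then, are a little off and sometimes report something else, mostly with a low value. They report only what shows in the picture. A call takes as long as a camera call. They do not tell look-alikes from the thing itself.
- cams.boxes_of(camera, thing): "rect" ([centre column, centre row, width, height] in pixels, round what is visible of it).
- cams.cut_out(camera, thing): "pixels" (384x512 bool, what is visible of it) and "rect" ([centre column, centre row, width, height] in pixels, round what is visible of it).
The state is a dict: "t": time; "qpos": joint angles; "qvel": joint speeds; "joint_torque": joint torques, N m; "ee_pos": TCP position; "orientation": TCP orientation; "ft_force": force on the tool from outside, world axes, zero at the start; "moment": the same for the moment, N m; "width": finger opening in mm; "grasp_force": force on a finger pad.
Only numpy, scipy, OpenCV 4.12 (cv2) and the standard library are available. Lean on these libraries where they do the work, as an engineer would, in place of code of your own. Each camera call takes 0.05 s, during which the arm holds its last target. There are 200 camera calls.

## Working session

There is one attempt and no reset: what is moved stays moved. The work goes in short steps, Python scripts to look and compute and a tool call to move; the robot and the scene stay as the last step left them, time stands still between calls to the robot, and variables do not carry over. Pictures are saved under pics/ and viewed, at most 10 in all, crops included, and the job is handed in when it is done.

Besides the shell and the picture viewer there is one more tool, called after ">>>" by a JSON object that holds its "method" and its "body", one argument or row to a line. move_arm: Moves the arm, as the interface text tells. Its arguments: {"type":"object","properties":{"steps":{"type":"array"}},"required":["steps"]}

```bash
mkdir -p pics; ls; cat > h.py <<'E'
import numpy as np, cv2
from scipy.spatial.transform import Rotation as R
from workcell import ctrl, cams
def cam(name):
    o=ctrl.get_obs(); d=cams.get_image(name)
    if name=='wrist':
        M=np.array(d['mount']); Rt=R.from_rotvec(o['orientation']).as_matrix()
        d['xyz']=Rt@M[:3,3]+np.array(o['ee_pos']); d['rotation']=Rt@M[:3,:3]
    return d
def pix2z(d,uv,z):
    uv=np.atleast_2d(np.array(uv,float)); K=np.array(d['camera_matrix'])
    D=np.array([d['k1'],0,0,0,0],float)
    n=cv2.undistortPoints(uv.reshape(-1,1,2),K,D).reshape(-1,2)
    r=np.c_[n,np.ones(len(n))]@np.array(d['rotation']).T
    c=np.array(d['xyz']); return c+r*((z-c[2])/r[:,2])[:,None]
def proj(d,P):
    P=np.atleast_2d(np.array(P,float)); q=(P-np.array(d['xyz']))@np.array(d['rotation'])
    return cv2.projectPoints(q.reshape(-1,1,3),np.zeros(3),np.zeros(3),np.array(d['camera_matrix']),np.array([d['k1'],0,0,0,0],float))[0].reshape(-1,2)
def save(d,f): cv2.imwrite('pics/'+f,d['image'][:,:,::-1])
E
python3 - <<'E'
from h import *
ims=[]
for n in ['top','scene']:
    d=cam(n); ims.append(d); save(d,n+'0.png'); print(n,np.round(d['xyz']),d['k1'])
    for t,z in [('tray',17),('tray_handle',78),('stand',12),('mat',4),('copper_ball',38),('steel_ball',38),('lemon',28),('onion',40),('mug',50)]:
        for b in cams.boxes_of(n,t)[:4]:
            print(t,round(b['p'],2),np.round(b['rect']),np.round(pix2z(d,b['rect'][:2],z)[0]))
E
```

```text
pics
top [499.  -2. 999.] -0.13048146828579146Traceback (most recent call last):
  File "<stdin>", line 7, in <module>
  File "h.py", line 15, in pix2z
    c=np.array(d['xyz']); return c+r*((z-c[2])/r[:,2])[:,None]
                                               ~^^^^^
IndexError: too many indices for array: array is 1-dimensional, but 2 were indexed
```

```bash
python3 - <<'E'
s=open('h.py').read()
s=s.replace("    return d\ndef pix","    elif np.array(d['rotation']).shape==(3,): d['rotation']=R.from_rotvec(d['rotation']).as_matrix()\n    return d\ndef pix")
open('h.py','w').write(s)
E
python3 - <<'E'
from h import *
for n in ['top','scene']:
    d=cam(n); save(d,n+'0.png'); print(n,np.round(d['xyz']),d['k1'])
    for t,z in [('tray',17),('tray_handle',78),('stand',12),('mat',4),('copper_ball',38),('steel_ball',38),('lemon',28),('onion',40),('mug',50)]:
        for b in cams.boxes_of(n,t)[:4]:
            print(t,round(b['p'],2),np.round(b['rect']),np.round(pix2z(d,b['rect'][:2],z)[0]))
E
```

```text
top [499.  -2. 999.] -0.13048146828579146
tray 0.85 [157. 242.  57. 101.] [459. 275.  17.]
tray_handle 0.77 [156. 244.  60.  95.] [458. 261.  78.]
stand 0.78 [278. 209.  60.  23.] [534. -31.  12.]
copper_ball 0.65 [161. 208.  16.  16.] [544. 257.  38.]
steel_ball 0.7 [260. 211.  14.  20.] [530.  13.  38.]
steel_ball 0.65 [223. 213.  16.  12.] [528. 104.  38.]
steel_ball 0.48 [241. 248.  19.  11.] [442.  61.  38.]
lemon 0.85 [224. 152.  25.  26.] [681.  98.  28.]
lemon 0.59 [279. 212.  57.  20.] [526. -33.  28.]
onion 0.56 [325. 156.  33.  32.] [ 663. -153.   40.]
onion 0.55 [161. 206.  17.  17.] [549. 257.  40.]
mug 0.87 [270. 143.  46.  40.] [695. -16.  50.]
scene [204. 521. 615.] -0.06865635901003375
tray 0.75 [221. 326. 113. 116.] [443. 290.  17.]
stand 0.8 [267. 214.  50.  46.] [528. -14.  12.]
mat 0.84 [330. 184.  50.  26.] [ 448. -220.    4.]
mat 0.71 [189. 214.  35.  21.] [701.  83.   4.]
copper_ball 0.86 [188. 283.  22.  24.] [545. 259.  38.]
steel_ball 0.63 [260. 212.  16.  13.] [533.  12.  38.]
steel_ball 0.58 [238. 243.  18.  16.] [521. 121.  38.]
steel_ball 0.51 [281. 246.  21.  15.] [436.  77.  38.]
lemon 0.66 [189. 213.  34.  22.] [685.  96.  28.]
onion 0.68 [255. 162.  28.  25.] [ 655. -154.   40.]
mug 0.81 [214. 181.  37.  49.] [693. -14.  50.]
```

View pics/top0.png

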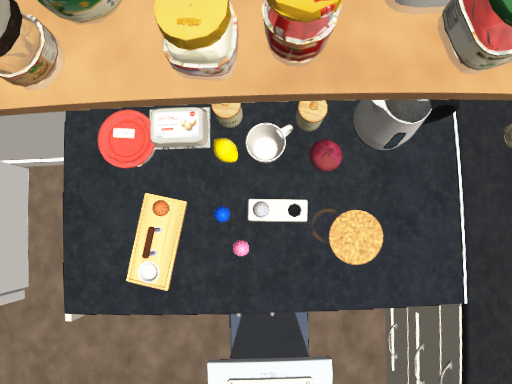

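View pics/scene0.png

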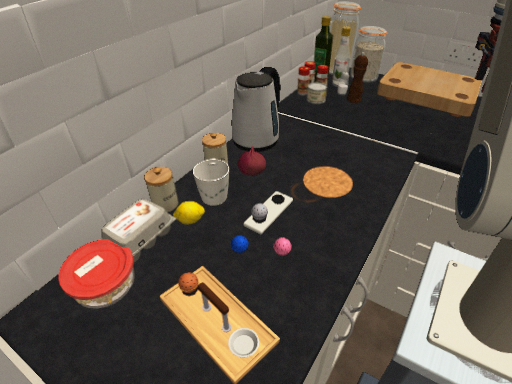

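The steel-ball candidates in top are grey (261,210) in the stand, blue (223,214) and pink (241,248), both loose on the worktop. The grey one in the stand fits the description. I'll confirm it in a crop and refine the poses.

```bash
python3 - <<'E'
from h import *
d=cam('top')
cv2.imwrite('pics/crop1.png',cv2.resize(d['image'][180:300,110:320,::-1],None,fx=3.5,fy=3.5,interpolation=cv2.INTER_CUBIC))
e=cam('scene')
for t in ['tray','stand','mat','copper_ball','steel_ball']:
  for n,c in (('top',d),('scene',e)):
    for b in cams.cut_out(n,t)[:2]:
        m=b['pixels'].astype(np.uint8); ys,xs=np.nonzero(m)
        z={'tray':17,'stand':12,'mat':4}.get(t,38)
        P=pix2z(c,np.c_[xs,ys],z)[:,:2]
        r=cv2.minAreaRect(P.astype(np.float32))
        print(t,n,round(b['p'],2),len(xs),np.round(r[0],1),np.round(r[1],1),round(r[2],1),'mean',np.round(P.mean(0),1))
g=d['image'].astype(int)
def seg(name,mask,z):
    n,l,s,ce=cv2.connectedComponentsWithStats(mask.astype(np.uint8)); i=1+np.argmax(s[1:,4]); ys,xs=np.nonzero(l==i)
    P=pix2z(d,np.c_[xs,ys],z)[:,:2]; r=cv2.minAreaRect(P.astype(np.float32)); print('seg',name,len(xs),[np.round(q,1) for q in r],np.round(P.mean(0),1),np.round(ce[i],1))
w=g.copy(); 
roi=np.zeros(g.shape[:2],bool); roi[180:300,100:200]=1
seg('tray',roi&(g.sum(2)>200),15)
seg('handle',roi&(g.sum(2)<300)&cv2.erode(cv2.morphologyEx((g.sum(2)>350).astype(np.uint8),cv2.MORPH_CLOSE,np.ones((25,25))),np.ones((9,9))).astype(bool),86)
roi[:]=0; roi[190:230,240:315]=1; seg('stand',roi&(g.sum(2)>250),12)
roi[:]=0; roi[200:280,325:390]=1; seg('mat',roi&(g[:,:,0]-g[:,:,2]>50),4)
E
```

```text
tray top 0.92 3791 [462.1 278.4] [117.5 231. ] 76.1 mean [457.3 278.2]
tray top 0.55 198 [548.  264.5] [38.9 35.5] 88.5 mean [547.4 264.6]
tray scene 0.73 6358 [460.9 280.3] [113.3 235.7] 76.8 mean [445.8 286.3]
tray scene 0.35 812 [527.6 -21.2] [153.9  57.5] 87.4 mean [524.2 -18.7]
stand top 0.81 1133 [534.1 -31.2] [149.3  56.6] 87.2 mean [533.4 -38.7]
stand top 0.36 3692 [462.4 278.6] [114.5 231.7] 76.5 mean [457.4 279.4]
stand scene 0.72 770 [529.7 -26.7] [157.2  56. ] 88.0 mean [527.4 -24.1]
mat top 0.59 2409 [ 460.4 -228.2] [141.8 137.2] 87.9 mean [ 459.  -227.5]
mat scene 0.91 1248 [ 457.  -226.9] [141.7 135.8] 31.8 mean [ 455.8 -224. ]
mat scene 0.4 195 [556.9 -19.3] [38.4 55.8] 31.6 mean [555.9 -18.4]
copper_ball top 0.6 181 [544.5 260.1] [35.4 34.8] 89.3 mean [545.  259.5]
copper_ball scene 0.55 303 [546.6 257.4] [36.  48.7] 40.0 mean [545.6 257.5]
steel_ball top 0.68 204 [526.8 107.1] [37.  36.8] 88.6 mean [526.6 106.5]
steel_ball top 0.59 215 [442.5  62.6] [36.7 36.5] 88.5 mean [442.2  62.4]
steel_ball scene 0.73 234 [517.8 120.8] [35.2 47.3] 35.9 mean [517.9 121.8]
steel_ball scene 0.53 192 [534.4  11. ] [36.5 49. ] 31.9 mean [534.6  11.6]
seg tray 4051 [array([461.6, 278.3]), array([116. , 233.1]), np.float64(76.5)] [461.6 277.5] [156.2 241.3]
seg handle 188 [array([463.7, 276. ]), array([21.2, 76.1]), np.float64(68.8)] [463.8 276. ] [148.4 241.7]
seg stand 1265 [array([533.1, -30.1]), array([151. ,  57.9]), np.float64(87.9)] [532.4 -27.1] [275.8 210. ]
seg mat 2378 [array([ 457.8, -229.4]), array([139.2, 137.1]), np.float64(87.9)] [ 458.1 -228. ] [355.6 236.8]
```

View pics/crop1.png

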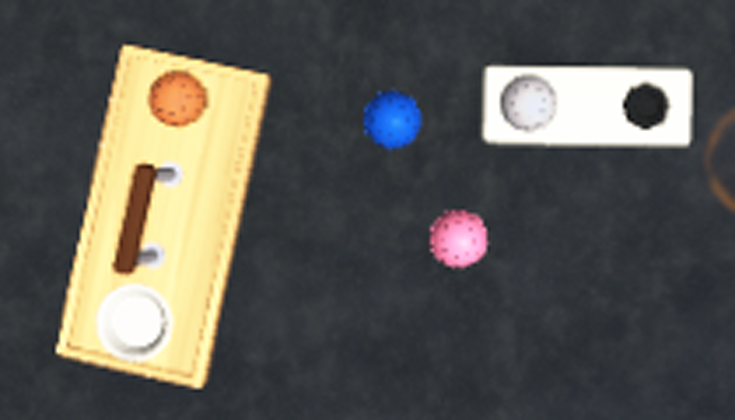

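The crop shows the grey ball in the white stand's left cup at crop (528,102), the copper ball in the tray pocket at (178,98), and the blue and pink ones as decoys.

```bash
cat > go.py <<'E'
import sys
from h import *
# go.py x y z yaw(deg of closing axis, mod 180): print shift in tool axes (units) and turn
def go(x,y,z,yaw):
    o=ctrl.get_obs(); Rt=R.from_rotvec(o['orientation']).as_matrix()
    cur=np.degrees(np.arctan2(Rt[1,1],Rt[0,1]))
    dy=(yaw-cur+90)%180-90
    d=Rt.T@(np.array([x,y,z])-o['ee_pos'])/25
    print('t',round(o['t'],2),'pos',np.round(o['ee_pos'],1),'closing yaw',round(cur,1),'tilt',round(float(np.degrees(np.arccos(-Rt[2,2]))),2),'q',np.round(o['qpos'],2),'w',round(o['width'],1),'F',np.round(o['ft_force'],1),'g',np.round(o['grasp_force'],1))
    print('tool x in world',np.round(Rt[:,0],2),'shift units',np.round(d,2),'turn units(tool z)',round(-dy/5,2))
if __name__=='__main__': go(*map(float,sys.argv[1:]))
E
python3 go.py 500 250 220 77
```

```text
t 1.7 pos [ 169.  -601.7  222.7] closing yaw -74.3 tilt 0.0 q [-1.32  0.42  1.63  0.    1.09 -0.02] w 88.2 F [-0.3 -0.1  0.4] g 0.0
tool x in world [0.96 0.27 0.  ] shift units [ 21.96 -29.22   0.11] turn units(tool z) 5.74
```

>>> {"method": "move_arm", "body": {
  "steps": [
    [[0,0,0],-1,0.3],
    [[0,0,0],-1,0.3],
    [[0,0,0],-1,0.3],
    [[0,0,0],-1,0.3],
    [[0,0,0],-1,0.3],
    [[0,0,0],-1,0.3],
    [[0,0,0],-1,0.3],
    [[0,0,0],-1,0.3],
    [[0,0,0],-1,0.3],
    [[0,0,0],-1,0.3],
    [[0,0,0],-1,0.3],
    [[0,0,0],-1,0.3],
    [[0,0,0],-1,0.3],
    [[0,0,0],-1,0.3],
    [[0,0,0],-1,0.3],
    [[0,0,0],-1,0.3],
    [[0,0,0],-1,0.3],
    [[0,0,0],-1,0.3]
  ]
}}

```text
t: 3.2
ee_pos: [169.0, -601.7, 222.6]
orientation: [-1.892, -2.508, -0.0]
ft_force: [0.4, -0.0, -0.3]
width: 61.4
grasp_force: 0.0
```

```bash
python3 go.py 500 250 220 77
```

```text
t 3.2 pos [ 169.  -601.7  222.6] closing yaw 15.9 tilt 0.0 q [-1.32  0.42  1.63  0.    1.09 -1.59] w 61.4 F [ 0.4 -0.  -0.3] g 0.0
tool x in world [-0.27  0.96  0.  ] shift units [29.12 22.08  0.11] turn units(tool z) -12.21
```

>>> {"method": "move_arm", "body": {
  "steps": [
    [[0.9,0.7,0],0,0.3],
    [[0.9,0.7,0],0,0.3],
    [[0.9,0.7,0],0,0.3],
    [[0.9,0.7,0],0,0.3],
    [[0.9,0.7,0],0,0.3],
    [[0.9,0.7,0],0,0.3],
    [[0.9,0.7,0],0,0.3],
    [[0.9,0.7,0],0,0.3],
    [[0.9,0.7,0],0,0.3],
    [[0.9,0.7,0],0,0.3],
    [[0.9,0.7,0],0,0.3],
    [[0.9,0.7,0],0,0.3],
    [[0.9,0.7,0],0,0.3],
    [[0.9,0.7,0],0,0.3],
    [[0.9,0.7,0],0,0.3],
    [[0.9,0.7,0],0,0.3]
  ]
}}

```text
t: 4.53
ee_pos: [341.6, -178.2, 222.9]
orientation: [1.897, 2.503, 0.0]
ft_force: [0.4, -0.6, 0.4]
width: 61.6
grasp_force: 0.0
```

>>> {"method": "move_arm", "body": {
  "steps": [
    [[0.9,0.7,0],0,0.3],
    [[0.9,0.7,0],0,0.3],
    [[0.9,0.7,0],0,0.3],
    [[0.9,0.7,0],0,0.3],
    [[0.9,0.7,0],0,0.3],
    [[0.9,0.7,0],0,0.3],
    [[0.9,0.7,0],0,0.3],
    [[0.9,0.7,0],0,0.3],
    [[0.9,0.7,0],0,0.3],
    [[0.9,0.7,0],0,0.3],
    [[0.9,0.7,0],0,0.3],
    [[0.9,0.7,0],0,0.3],
    [[0.9,0.7,0],0,0.3],
    [[0.9,0.7,0],0,0.3],
    [[0.9,0.7,0],0,0.3],
    [[0.9,0.7,0],0,0.3]
  ]
}}

```text
t: 5.87
ee_pos: [513.8, 244.4, 222.7]
orientation: [1.897, 2.504, 0.0]
ft_force: [0.2, -0.1, -0.3]
width: 61.6
grasp_force: 0.0
```

>>> {"method": "move_arm", "body": {
  "steps": [
    [[0,0,0],-1,0.3],
    [[0,0,0],-1,0.3],
    [[0,0,0],-1,0.3],
    [[0,0,0],-1,0.3],
    [[0,0,0],-1,0.3],
    [[0,0,0],-1,0.3],
    [[0,0,0],-1,0.3],
    [[0,0,0],-1,0.3],
    [[0,0,0],-1,0.3],
    [[0,0,0],-1,0.3],
    [[0,0,0],-1,0.3],
    [[0,0,0],-1,0.3],
    [[0,0,0],-0.2,0.3],
    [[0,0,0],0,0.3]
  ]
}}

```text
t: 7.03
ee_pos: [513.5, 242.9, 222.7]
orientation: [0.366, 3.12, 0.0]
ft_force: [0.4, -0.3, -0.5]
width: 61.2
grasp_force: 0.0
```

```bash
python3 go.py 545 259 120 76.8; python3 - <<'E'
from h import *
d=cam('wrist'); save(d,'w1.png')
for t,z in [('copper_ball',38),('tray_handle',78),('tray',17)]:
    for b in cams.cut_out('wrist',t)[:2]:
        m=b['pixels'].astype(np.uint8); ys,xs=np.nonzero(m)
        P=pix2z(d,np.c_[xs,ys],z)[:,:2]; r=cv2.minAreaRect(P.astype(np.float32))
        print(t,round(b['p'],2),np.round(b['rect']),np.round(r[0],1),np.round(r[1],1),round(r[2],1),'mean',np.round(P.mean(0),1))
print(np.round(d['xyz']))
E
```

```text
t 7.03 pos [513.5 242.9 222.7] closing yaw 76.6 tilt 0.01 q [ 0.42  0.34  1.76 -0.    1.04 -0.92] w 61.2 F [ 0.4 -0.3 -0.5] g 0.0
tool x in world [-0.97  0.23 -0.  ] shift units [-1.08  0.92  4.11] turn units(tool z) -0.04
copper_ball 0.83 [282. 197.  33.  33.] [544.4 257.8] [41.5 40. ] 21.1 mean [544.6 257.8]
tray_handle 0.7 [281. 118. 100. 197.] [459.1 274. ] [ 91.6 189.8] 76.7 mean [448.3 276.3]
tray_handle 0.22 [ 75. 229. 108.  58.] [517.2  21.7] [126.4  48. ] 87.4 mean [513.7  20.4]
tray 0.93 [283. 118.  92. 193.] [461.9 277.5] [111.4 229.5] 76.3 mean [448.7 280. ]
[446. 258. 385.]
```

View pics/w1.png

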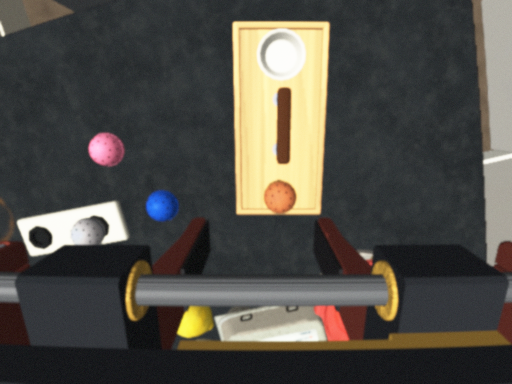

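The picture shows the copper ball at (281,196) and the tray aligned with the gripper. The measurements agree within 2 mm. I'm descending and gripping.

>>> {"method": "move_arm", "body": {
  "steps": [
    [[-0.54,0.45,0],0,0.3],
    [[-0.54,0.44,0],0,0.3],
    [[0,0,0.8],0,0.3],
    [[0,0,1],0,0.3],
    [[0,0,1],0,0.3],
    [[0,0,1],0,0.3],
    [[0,0,1],0,0.3],
    [[0,0,1],0,0.3],
    [[0,0,0.8],0,0.3],
    [[0,0,0.6],0,0.3],
    [[0,0,0.5],0,0.3],
    [[0,0,0.3],0,0.3],
    [[0,0,0],0,0.3],
    [[0,0,0],0,0.3]
  ]
}}

```text
t: 8.4
ee_pos: [545.0, 258.4, 22.8]
orientation: [0.365, 3.12, 0.0]
ft_force: [0.4, 0.3, 0.5]
width: 61.4
grasp_force: 0.0
```

```bash
python3 go.py 544.8 258.3 22 76.8
```

```text
t 8.4 pos [545.  258.4  22.8] closing yaw 76.7 tilt 0.0 q [ 0.42  0.67  1.77 -0.    0.7  -0.92] w 61.4 F [0.4 0.3 0.5] g 0.0
tool x in world [-0.97  0.23 -0.  ] shift units [ 0.01 -0.01  0.03] turn units(tool z) -0.03
```

Close, then lift to TCP z ≈ 122.

>>> {"method": "move_arm", "body": {
  "steps": [
    [[0,0,0],0,1],
    [[0,0,0],0,1],
    [[0,0,0],0,1],
    [[0,0,0],0,1],
    [[0,0,0],0,1],
    [[0,0,0],0,1],
    [[0,0,-0.3],0,1],
    [[0,0,-0.7],0,1],
    [[0,0,-1],0,1],
    [[0,0,-1],0,1],
    [[0,0,-1],0,1],
    [[0,0,0],0,1]
  ]
}}

```text
t: 9.4
ee_pos: [547.5, 259.6, 127.7]
orientation: [0.363, 3.114, 0.006]
ft_force: [0.3, 1.2, -0.6]
width: 38.7
grasp_force: 30.0
```

```bash
python3 go.py 532 -72.5 122 -2
```

```text
t 9.4 pos [547.5 259.6 127.7] closing yaw 76.7 tilt 0.43 q [ 0.42  0.51  1.74  0.    0.88 -0.92] w 38.7 F [ 0.3  1.2 -0.6] g 30.0
tool x in world [-0.97  0.23 -0.01] shift units [ -2.45 -13.07   0.18] turn units(tool z) 15.74
```

>>> {"method": "move_arm", "body": {
  "steps": [
    [[-0.1,-0.4,0],0,1],
    [[-0.15,-0.8,0],0,1],
    [[-0.2,-1,0],0,1],
    [[-0.2,-1,0],0,1],
    [[-0.2,-1,0],0,1],
    [[-0.2,-1,0],0,1],
    [[-0.2,-1,0],0,1],
    [[-0.2,-1,0],0,1],
    [[-0.2,-1,0],0,1],
    [[-0.2,-1,0],0,1],
    [[-0.2,-1,0],0,1],
    [[-0.2,-1,0],0,1],
    [[-0.2,-1,0],0,1],
    [[-0.1,-0.6,0],0,1],
    [[-0.1,-0.27,0],0,1],
    [[0,0,0],0,1]
  ]
}}

```text
t: 10.73
ee_pos: [533.1, -76.3, 121.6]
orientation: [-0.368, -3.118, -0.0]
ft_force: [-0.7, 0.7, -0.8]
width: 38.8
grasp_force: 30.0
```

>>> {"method": "move_arm", "body": {
  "steps": [
    [[0,0,0],0.5,1],
    [[0,0,0],1,1],
    [[0,0,0],1,1],
    [[0,0,0],1,1],
    [[0,0,0],1,1],
    [[0,0,0],1,1],
    [[0,0,0],1,1],
    [[0,0,0],1,1],
    [[0,0,0],1,1],
    [[0,0,0],1,1],
    [[0,0,0],1,1],
    [[0,0,0],1,1],
    [[0,0,0],1,1],
    [[0,0,0],1,1],
    [[0,0,0],1,1],
    [[0,0,0],1,1],
    [[0,0,0],0.2,1],
    [[0,0,0],0,1],
    [[0,0,0],0,1]
  ]
}}

```text
t: 12.32
ee_pos: [533.8, -74.3, 122.3]
orientation: [-2.252, -2.189, 0.001]
ft_force: [0.2, 1.1, -0.2]
width: 39.1
grasp_force: 30.0
```

```bash
python3 go.py 532 -72.5 23 -2; python3 - <<'E'
from h import *
d=cam('wrist'); save(d,'w2.png')
c=cv2.imread('pics/w2.png')
for p in proj(d,[[532,-72.5,22],[535,11.5,38]]): cv2.circle(c,tuple(int(v) for v in p),4,(0,0,255),1)
cv2.imwrite('pics/w2.png',c)
for t,z in [('stand',12),('steel_ball',38)]:
    for b in cams.cut_out('wrist',t)[:3]:
        m=b['pixels'].astype(np.uint8); ys,xs=np.nonzero(m)
        P=pix2z(d,np.c_[xs,ys],z)[:,:2]; r=cv2.minAreaRect(P.astype(np.float32))
        print(t,round(b['p'],2),np.round(b['rect']),np.round(r[0],1),np.round(r[1],1),round(r[2],1),'mean',np.round(P.mean(0),1))
E
```

```text
t 12.32 pos [533.8 -74.3 122.3] closing yaw -1.6 tilt 0.04 q [-0.16  0.44  1.89  0.    0.81 -0.13] w 39.1 F [ 0.2  1.1 -0.2] g 30.0
tool x in world [0.03 1.   0.  ] shift units [ 0.07 -0.07  3.97] turn units(tool z) 0.07
stand 0.85 [262. 140.  63. 161.] [533.3 -31.8] [146.4  55.4] 87.5 mean [533.1 -35.5]
steel_ball 0.66 [143.  35.  53.  54.] [446.6  57.6] [37.7 38.6] 72.8 mean [446.9  57.5]
steel_ball 0.6 [259.  94.  49.  53.] [535.    9.5] [41.3 40.6] 88.4 mean [535.    9.8]
steel_ball 0.49 [260. 242.  73.  65.] [ 531.8 -118.2] [64.5 67.3] 88.4 mean [ 532.1 -119.7]
```

View pics/w2.png

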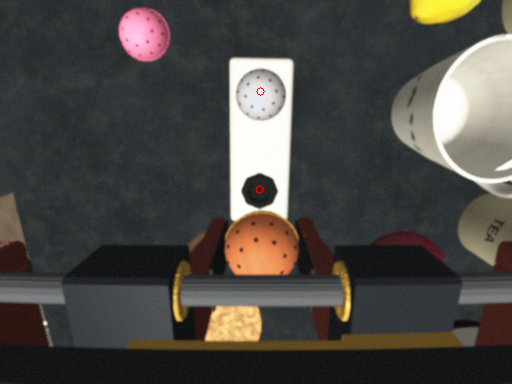

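The collar of the right cup is at (259,190), matching my mark, and the copper ball is held centred. I'm lowering and releasing it.

>>> {"method": "move_arm", "body": {
  "steps": [
    [[0.04,-0.06,0],0,1],
    [[0,0,0.7],0,1],
    [[0,0,1],0,1],
    [[0,0,0.9],0,1],
    [[0,0,0.6],0,1],
    [[0,0,0.4],0,1],
    [[0,0,0.2],0,1],
    [[0,0,0.16],0,1],
    [[0,0,0],0,1],
    [[0,0,0],0,1]
  ]
}}

```text
t: 13.3
ee_pos: [533.2, -73.9, 24.2]
orientation: [2.256, 2.186, 0.001]
ft_force: [-0.3, -0.1, 0.2]
width: 38.8
grasp_force: 30.0
```

```bash
python3 go.py 532.3 -73.2 23 -2
```

```text
t 13.3 pos [533.2 -73.9  24.2] closing yaw -1.8 tilt 0.06 q [-0.16  0.61  1.92  0.    0.61 -0.13] w 38.8 F [-0.3 -0.1  0.2] g 30.0
tool x in world [ 0.03  1.   -0.  ] shift units [ 0.03 -0.04  0.05] turn units(tool z) 0.04
```

Nearly in contact, so I'll release slowly, rise, and go over to the steel ball.

>>> {"method": "move_arm", "body": {
  "steps": [
    [[0,-0.03,0.05],0,1],
    [[0,0,0],0,1],
    [[0,0,0],0,0.5],
    [[0,0,0],0,0.4],
    [[0,0,0],0,0.3],
    [[0,0,0],0,0.3],
    [[0,0,0],0,0.3],
    [[0,0,-0.5],0,0.3],
    [[0,0,-1],0,0.3],
    [[0,0,-1],0,0.3],
    [[0,0,-1],0,0.3],
    [[0,0,-0.5],0,0.3],
    [[0,0,0],0,0.3]
  ]
}}

```text
t: 14.38
ee_pos: [534.0, -74.2, 126.1]
orientation: [2.253, 2.183, 0.006]
ft_force: [-0.0, -0.2, -0.5]
width: 61.2
grasp_force: 0.0
```

```bash
python3 go.py 535 10.7 23 -2; python3 - <<'E'
from h import *
for n in ('top','scene'):
    d=cam(n)
    for t in ('copper_ball',):
        for b in cams.cut_out(n,t)[:2]:
            ys,xs=np.nonzero(b['pixels']); P=pix2z(d,np.c_[xs,ys],38)[:,:2]; print(n,t,b['p'],np.round(P.mean(0),1))
    if n=='scene': cv2.imwrite('pics/s2.png',cv2.resize(d['image'][150:300,150:380,::-1],None,fx=3,fy=3))
E
```

```text
t 14.38 pos [534.  -74.2 126.1] closing yaw -1.8 tilt 0.35 q [-0.16  0.43  1.89  0.    0.81 -0.13] w 61.2 F [-0.  -0.2 -0.5] g 0.0
tool x in world [ 0.03  1.   -0.  ] shift units [ 3.4  -0.09  4.12] turn units(tool z) 0.04
scene copper_ball 0.45 [532.4 -73.1]
```

View pics/s2.png

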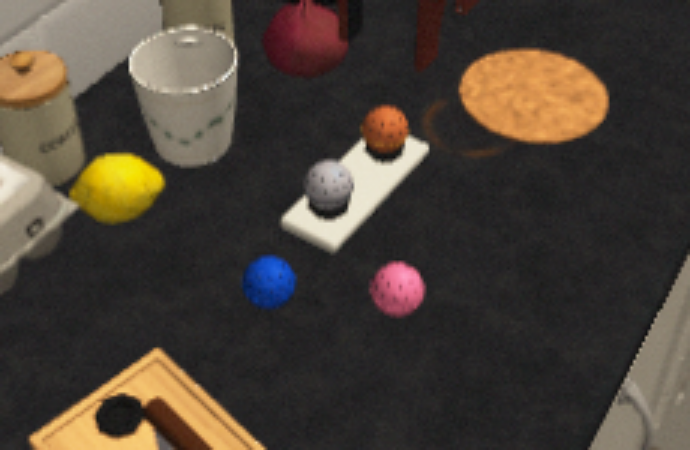

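The copper ball sits in the right cup at crop (385,128) and the tray pocket is empty. Next is the steel ball.

>>> {"method": "move_arm", "body": {
  "steps": [
    [[0.7,0,0],0,0.3],
    [[1,0,0],0,0.3],
    [[1,-0.04,0],0,0.3],
    [[0.6,-0.04,0],0,0.3],
    [[0.1,0,0],0,0.3],
    [[0,0,0.6],0,0.3],
    [[0,0,1],0,0.3],
    [[0,0,1],0,0.3],
    [[0,0,0.7],0,0.3],
    [[0,0,0.4],0,0.3],
    [[0,0,0.25],0,0.3],
    [[0,0,0],0,0.3],
    [[0,0,0],0,0.3]
  ]
}}

```text
t: 15.67
ee_pos: [532.8, 10.9, 23.8]
orientation: [-2.257, -2.186, 0.0]
ft_force: [0.1, -1.2, -0.4]
width: 61.3
grasp_force: 0.0
```

```bash
python3 go.py 535 10.7 23 -2
```

```text
t 15.67 pos [532.8  10.9  23.8] closing yaw -1.8 tilt 0.01 q [-0.    0.6   1.93 -0.    0.61  0.03] w 61.3 F [ 0.1 -1.2 -0.4] g 0.0
tool x in world [ 0.03  1.   -0.  ] shift units [-0.01  0.09  0.03] turn units(tool z) 0.03
```

>>> {"method": "move_arm", "body": {
  "steps": [
    [[0,0.09,0.03],0,0.3],
    [[0,0,0],0,0.6],
    [[0,0,0],0,1],
    [[0,0,0],0,1],
    [[0,0,0],0,1],
    [[0,0,0],0,1],
    [[0,0,0],0,1],
    [[0,0,-0.4],0,1],
    [[0,0,-0.8],0,1],
    [[0,0,-1],0,1],
    [[0,0,-1],0,1],
    [[0,0,-1],0,1],
    [[0,0,-0.4],0,1],
    [[0,0,0],0,1],
    [[0,0,0],0,1]
  ]
}}

```text
t: 16.92
ee_pos: [534.7, 11.1, 138.0]
orientation: [2.256, 2.186, 0.001]
ft_force: [0.7, 0.3, -1.2]
width: 39.0
grasp_force: 30.0
```

```bash
python3 go.py 544.8 258.3 140 76.8
```

```text
t 16.92 pos [534.7  11.1 138. ] closing yaw -1.8 tilt 0.03 q [-0.    0.41  1.89 -0.    0.84  0.03] w 39.0 F [ 0.7  0.3 -1.2] g 30.0
tool x in world [ 0.03  1.   -0.  ] shift units [ 9.89  0.09 -0.08] turn units(tool z) -15.72
```

>>> {"method": "move_arm", "body": {
  "steps": [
    [[0.4,0,0],0,1],
    [[0.8,0,0],0,1],
    [[1,0,0],0,1],
    [[1,0,0],0,1],
    [[1,0,0],0,1],
    [[1,0,0],0,1],
    [[1,0,0],0,1],
    [[1,0,0],0,1],
    [[1,0,0],0,1],
    [[0.8,0,0],0,1],
    [[0.5,0.09,0],0,1],
    [[0.3,0,0],0,1],
    [[0.1,0,0],0,1],
    [[0,0,0],0,1]
  ]
}}

```text
t: 18.08
ee_pos: [544.5, 258.4, 137.1]
orientation: [-2.256, -2.186, 0.002]
ft_force: [0.2, -0.2, -0.2]
width: 38.9
grasp_force: 30.0
```

>>> {"method": "move_arm", "body": {
  "steps": [
    [[0,0,0],-0.5,1],
    [[0,0,0],-1,1],
    [[0,0,0],-1,1],
    [[0,0,0],-1,1],
    [[0,0,0],-1,1],
    [[0,0,0],-1,1],
    [[0,0,0],-1,1],
    [[0,0,0],-1,1],
    [[0,0,0],-1,1],
    [[0,0,0],-1,1],
    [[0,0,0],-1,1],
    [[0,0,0],-1,1],
    [[0,0,0],-1,1],
    [[0,0,0],-1,1],
    [[0,0,0],-1,1],
    [[0,0,0],-1,1],
    [[0,0,0],-0.2,1],
    [[0,0,0],0,1],
    [[0,0,0],0,1]
  ]
}}

```text
t: 19.67
ee_pos: [544.9, 257.7, 137.9]
orientation: [-0.369, -3.12, 0.0]
ft_force: [-0.4, 0.5, 0.1]
width: 38.5
grasp_force: 30.0
```

```bash
python3 go.py 544.8 258.3 23 76.8; python3 - <<'E'
from h import *
d=cam('wrist')
c=d['image'][:,:,::-1].copy()
for p in proj(d,[[544.8,258.3,22],[461.7,278.2,86]]): cv2.circle(c,tuple(int(v) for v in p),3,(0,0,255),1)
cv2.imwrite('pics/w3.png',c)
for t,z in [('tray',17)]:
    for b in cams.cut_out('wrist',t)[:1]:
        m=b['pixels'].astype(np.uint8); ys,xs=np.nonzero(m)
        P=pix2z(d,np.c_[xs,ys],z)[:,:2]; r=cv2.minAreaRect(P.astype(np.float32))
        print(t,round(b['p'],2),np.round(b['rect']),np.round(r[0],1),np.round(r[1],1),round(r[2],1))
d=cam('top'); g=d['image'].astype(int); m=np.zeros(g.shape[:2],bool); m[185:295,120:190]=1; m&=g.sum(2)>200
ys,xs=np.nonzero(m); r=cv2.minAreaRect(pix2z(d,np.c_[xs,ys],15)[:,:2].astype(np.float32)); print([np.round(q,1) for q in r])
E
```

```text
t 19.67 pos [544.9 257.7 137.9] closing yaw 76.5 tilt 0.01 q [ 0.42  0.5   1.74 -0.    0.91 -0.91] w 38.5 F [-0.4  0.5  0.1] g 30.0
tool x in world [-0.97  0.23  0.  ] shift units [0.01 0.02 4.6 ] turn units(tool z) -0.06
tray 0.95 [262. 108. 126. 215.] [478.  273.1] [110.3 194.8] 76.5
[array([467.4, 285.4]), array([175.1, 278.1]), np.float64(89.3)]
```

View pics/w3.png

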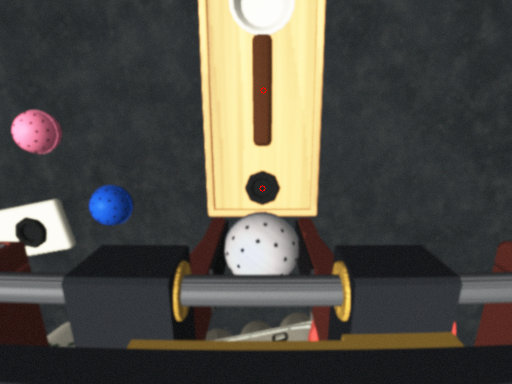

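The marks fall on the pocket (262,188) and the handle centre (263,90), so the tray hasn't moved. I'm lowering and releasing.

>>> {"method": "move_arm", "body": {
  "steps": [
    [[0,0.02,0.6],0,1],
    [[0,0,1],0,1],
    [[0,0,1],0,1],
    [[0,0,0.9],0,1],
    [[0,0,0.5],0,1],
    [[0,0,0.3],0,1],
    [[0,0,0.2],0,1],
    [[0,0,0.08],0,1],
    [[0,0,0],0,1],
    [[0,0,0],0,1]
  ]
}}

```text
t: 20.65
ee_pos: [545.8, 259.3, 24.4]
orientation: [0.364, 3.119, 0.001]
ft_force: [-0.0, 1.5, -0.1]
width: 38.6
grasp_force: 30.0
```

```bash
python3 go.py 544.8 258.3 23 76.8
```

```text
t 20.65 pos [545.8 259.3  24.4] closing yaw 76.7 tilt 0.1 q [ 0.42  0.67  1.77  0.    0.7  -0.91] w 38.6 F [-0.   1.5 -0.1] g 30.0
tool x in world [-0.97  0.23 -0.  ] shift units [ 0.03 -0.05  0.06] turn units(tool z) -0.02
```

>>> {"method": "move_arm", "body": {
  "steps": [
    [[0.03,-0.03,0.05],0,1],
    [[0,0,0],0,1],
    [[0,0,0],0,0.5],
    [[0,0,0],0,0.4],
    [[0,0,0],0,0.3],
    [[0,0,0],0,0.3],
    [[0,0,0],0,0.3],
    [[0,0,-0.5],0,0.3],
    [[0,0,-1],0,0.3],
    [[0,0,-1],0,0.3],
    [[0,0,-1],0,0.3],
    [[0,0,-0.5],0,0.3],
    [[0,0,0],0,0.3],
    [[0,0,0],0,0.3]
  ]
}}

```text
t: 21.82
ee_pos: [544.3, 258.5, 122.8]
orientation: [0.364, 3.119, 0.001]
ft_force: [0.0, -0.5, 0.5]
width: 61.7
grasp_force: 0.0
```

```bash
python3 go.py 461.7 278.2 59 76.7; python3 - <<'E'
from h import *
d=cam('scene')
for b in cams.cut_out('scene','steel_ball')[:4]:
    ys,xs=np.nonzero(b['pixels']); P=pix2z(d,np.c_[xs,ys],38)[:,:2]; print(round(b['p'],2),np.round(b['rect']),np.round(P.mean(0),1))
cv2.imwrite('pics/s3.png',cv2.resize(d['image'][190:380,130:300,::-1],None,fx=3,fy=3))
E
```

```text
t 21.82 pos [544.3 258.5 122.8] closing yaw 76.7 tilt 0.08 q [ 0.42  0.52  1.75 -0.    0.88 -0.91] w 61.7 F [ 0.  -0.5  0.5] g 0.0
tool x in world [-0.97  0.23 -0.  ] shift units [3.4  0.01 2.55] turn units(tool z) -0.0
0.9 [191. 282.  21.  18.] [546.  258.6]
0.7 [282. 247.  19.  15.] [434.1  78. ]
```

View pics/s3.png

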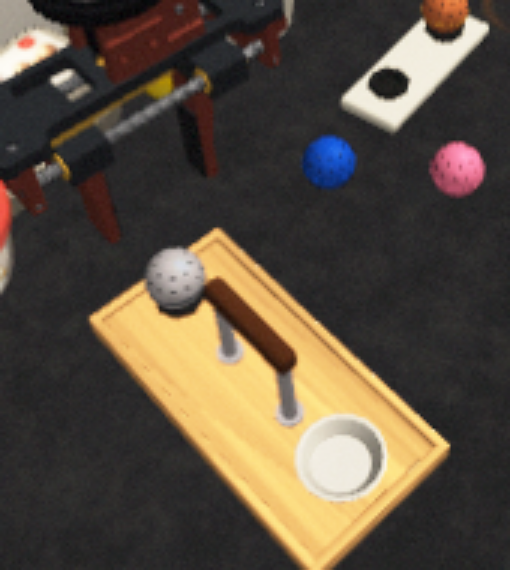

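The steel ball sits in the pocket at crop (176,278). Now the handle.

>>> {"method": "move_arm", "body": {
  "steps": [
    [[0.6,0,0],0,0.3],
    [[1,0,0],0,0.3],
    [[1,0,0],0,0.3],
    [[0.6,0.01,0],0,0.3],
    [[0.2,0,0],0,0.3],
    [[0,0,0.5],0,0.3],
    [[0,0,0.8],0,0.3],
    [[0,0,0.7],0,0.3],
    [[0,0,0.35],0,0.3],
    [[0,0,0.2],0,0.3],
    [[0,0,0],0,0.3],
    [[0,0,0],0,0.3]
  ]
}}

```text
t: 22.92
ee_pos: [461.9, 278.2, 58.5]
orientation: [0.364, 3.12, 0.0]
ft_force: [0.3, -0.8, 0.4]
width: 61.7
grasp_force: 0.0
```

```bash
python3 go.py 461.7 278.2 59 76.7
```

```text
t 22.92 pos [461.9 278.2  58.5] closing yaw 76.7 tilt 0.0 q [ 0.52  0.55  1.91 -0.    0.68 -0.82] w 61.7 F [ 0.3 -0.8  0.4] g 0.0
tool x in world [-0.97  0.23 -0.  ] shift units [ 0.01 -0.   -0.02] turn units(tool z) -0.0
```

Close gradually, then lift gently by 105 mm (4.2 units).

>>> {"method": "move_arm", "body": {
  "steps": [
    [[0,0,0],0,0.5],
    [[0,0,0],0,0.6],
    [[0,0,0],0,0.7],
    [[0,0,0],0,0.8],
    [[0,0,0],0,0.85],
    [[0,0,0],0,0.9],
    [[0,0,0],0,1],
    [[0,0,0],0,1],
    [[0,0,0],0,1],
    [[0,0,0],0,1]
  ]
}}

```text
t: 23.75
ee_pos: [461.5, 278.2, 58.5]
orientation: [-0.364, -3.12, 0.0]
ft_force: [-1.0, -0.4, 1.2]
width: 13.4
grasp_force: 30.0
```

>>> {"method": "move_arm", "body": {
  "steps": [
    [[0,0,-0.1],0,1],
    [[0,0,-0.15],0,1],
    [[0,0,-0.2],0,1],
    [[0,0,-0.25],0,1],
    [[0,0,-0.3],0,1],
    [[0,0,-0.3],0,1],
    [[0,0,-0.3],0,1],
    [[0,0,-0.3],0,1],
    [[0,0,-0.3],0,1],
    [[0,0,-0.3],0,1],
    [[0,0,-0.3],0,1],
    [[0,0,-0.3],0,1],
    [[0,0,-0.3],0,1],
    [[0,0,-0.25],0,1],
    [[0,0,-0.2],0,1],
    [[0,0,-0.15],0,1],
    [[0,0,-0.1],0,1],
    [[0,0,-0.1],0,1],
    [[0,0,0],0,1],
    [[0,0,0],0,1]
  ]
}}

```text
t: 25.42
ee_pos: [461.4, 278.1, 163.3]
orientation: [-0.364, -3.12, 0.0]
ft_force: [-0.2, 0.0, -4.0]
width: 14.0
grasp_force: 30.0
```

```bash
python3 go.py 459 -228.5 164 76.7; python3 - <<'E'
from h import *
d=cam('scene')
for b in cams.cut_out('scene','steel_ball')[:4]:
    ys,xs=np.nonzero(b['pixels']); P=pix2z(d,np.c_[xs,ys],143)[:,:2]; print(round(b['p'],2),np.round(b['rect']),np.round(P.mean(0),1))
cv2.imwrite('pics/s4.png',cv2.resize(d['image'][150:384,100:400,::-1],None,fx=2.5,fy=2.5))
E
```

```text
t 25.42 pos [461.4 278.1 163.3] closing yaw 76.7 tilt 0.01 q [ 0.52  0.38  1.87 -0.    0.9  -0.82] w 14.0 F [-0.2  0.  -4. ] g 30.0
tool x in world [-0.97  0.23  0.  ] shift units [ -4.57 -19.74  -0.03] turn units(tool z) -0.0
0.56 [281. 246.  17.  16.] [392.3 157.9]
0.49 [241. 245.  17.  22.] [459.6 194.1]
0.4 [181. 253.  10.   7.] [541.7 264.6]
```

View pics/s4.png

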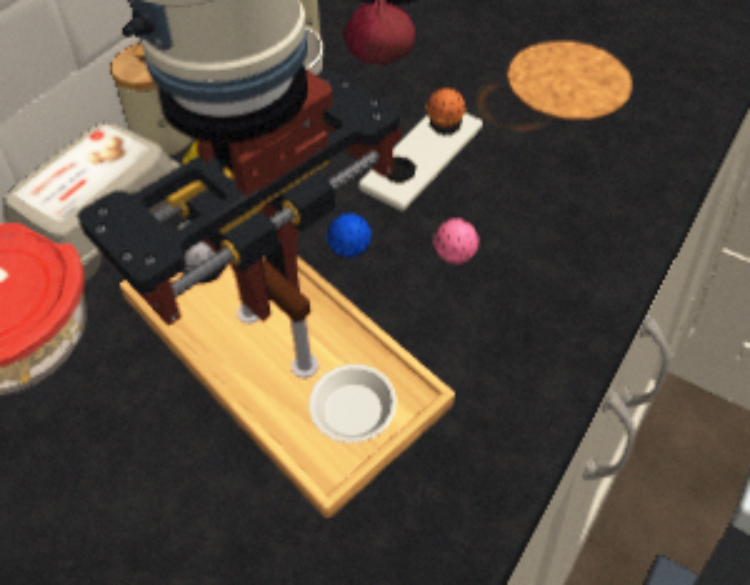

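Tray is lifted level with the ball in its pocket (crop 203,258). Carrying it smoothly to the mat.

>>> {"method": "move_arm", "body": {
  "steps": [
    [[-0.02,-0.1,0],0,1],
    [[-0.05,-0.2,0],0,1],
    [[-0.07,-0.3,0],0,1],
    [[-0.09,-0.4,0],0,1],
    [[-0.12,-0.5,0],0,1],
    [[-0.14,-0.6,0],0,1],
    [[-0.14,-0.6,0],0,1],
    [[-0.14,-0.6,0],0,1],
    [[-0.14,-0.6,0],0,1],
    [[-0.14,-0.6,0],0,1],
    [[-0.14,-0.6,0],0,1],
    [[-0.14,-0.6,0],0,1],
    [[-0.14,-0.6,0],0,1],
    [[-0.14,-0.6,0],0,1],
    [[-0.14,-0.6,0],0,1],
    [[-0.14,-0.6,0],0,1],
    [[-0.14,-0.6,0],0,1],
    [[-0.14,-0.6,0],0,1],
    [[-0.14,-0.6,0],0,1],
    [[-0.14,-0.6,0],0,1]
  ]
}}

```text
t: 27.18
ee_pos: [460.0, 6.9, 163.5]
orientation: [0.365, 3.12, -0.0]
ft_force: [0.2, -0.2, -3.9]
width: 13.6
grasp_force: 30.0
```

>>> {"method": "move_arm", "body": {
  "steps": [
    [[-0.14,-0.6,0],0,1],
    [[-0.14,-0.6,0],0,1],
    [[-0.14,-0.6,0],0,1],
    [[-0.14,-0.6,0],0,1],
    [[-0.14,-0.6,0],0,1],
    [[-0.14,-0.6,0],0,1],
    [[-0.14,-0.6,0],0,1],
    [[-0.14,-0.6,0],0,1],
    [[-0.14,-0.6,0],0,1],
    [[-0.14,-0.6,0],0,1],
    [[-0.14,-0.6,0],0,1],
    [[-0.14,-0.6,0],0,1],
    [[-0.14,-0.6,0],0,1],
    [[-0.12,-0.5,0],0,1],
    [[-0.09,-0.4,0],0,1],
    [[-0.07,-0.3,0],0,1],
    [[-0.05,-0.2,0],0,1],
    [[-0.02,-0.1,0],0,1],
    [[0,0,0],0,1],
    [[0,0,0],0,1]
  ]
}}

```text
t: 28.85
ee_pos: [459.8, -229.8, 163.4]
orientation: [-0.364, -3.12, -0.0]
ft_force: [-0.7, 0.8, -3.8]
width: 13.7
grasp_force: 30.0
```

>>> {"method": "move_arm", "body": {
  "steps": [
    [[0,0,0],0,1],
    [[0,0,0],0,1],
    [[0,0,0],0,1],
    [[0,0,0],0,1],
    [[0,0,0],0,1],
    [[0,0,0],0,1]
  ]
}}

```text
t: 29.35
ee_pos: [459.9, -230.0, 163.5]
orientation: [0.364, 3.12, -0.0]
ft_force: [-0.0, -0.5, -3.6]
width: 13.7
grasp_force: 30.0
```

```bash
python3 go.py 459 -228.5 160 76.7; python3 - <<'E'
from h import *
d=cam('scene'); cv2.imwrite('pics/s5.png',cv2.resize(d['image'][60:290,150:450,::-1],None,fx=2.5,fy=2.5))
E
```

```text
t 29.35 pos [ 459.9 -230.   163.5] closing yaw 76.7 tilt 0.0 q [-0.49  0.34  1.92  0.    0.88 -1.83] w 13.7 F [-0.  -0.5 -3.6] g 30.0
tool x in world [-0.97  0.23 -0.  ] shift units [0.05 0.05 0.14] turn units(tool z) -0.0
```

View pics/s5.png

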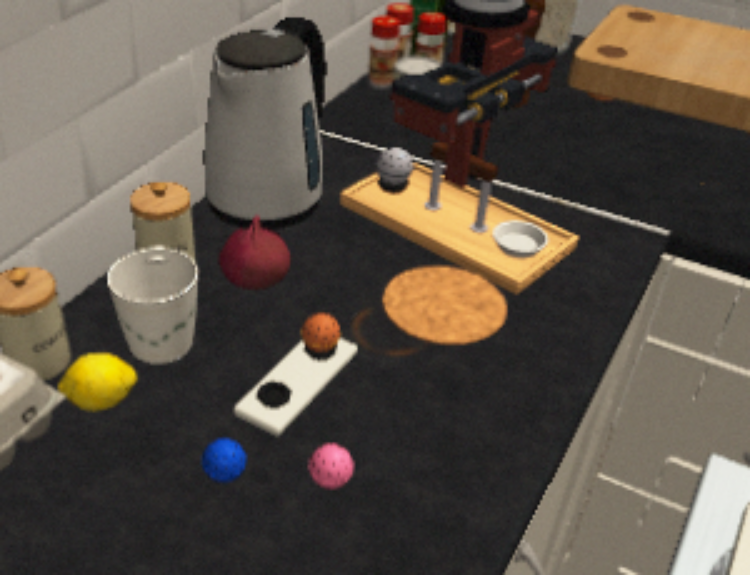

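The tray is held level with the steel ball at crop (395,165) in its pocket. The copper ball is in the stand cup at (321,332), and the lemon, onion and mug are where they were. The TCP is within 2 mm of the mat centre.

```bash
python3 -c "
from workcell import ctrl
print(ctrl.close_job())"
```

```text
the job is handed in; nothing more can be done
None
```

The job is handed in: the balls are swapped (copper in the stand's right cup, steel in the tray's pocket) and the arm is holding the tray still and level about 10 cm above the cork mat, within about 2 mm of its measured centre; the hand-in returned no verdict.

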